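# Fit a lamp stem into its wheel foot

## Task

From the beech rack take the brass stem that carries the bulb holder and fit it into the wheel-shaped lamp foot clamped on the plywood jig: tilt it, set the low edge of its lower end into the hub's bore first, then straighten it and slide it down past the spring plunger until it is fully home, upright with its collar flat on the hub, and let go. The fit is tight and the brass bruises, so find the bore by feel and work gently, never forcing it, and leave everything else on the bench where it is.

Things in the scene. Friction and masses are not known exactly. Their poses are not given: they have to be found in the camera images.
- stem_holder (a point): The bulb holder on the brass stem to be fitted: a brass cup 36 mm across and 36 mm high with a white ceramic ring 31 mm across and 8 mm high on top. The point is the middle of the cup, 88 mm above the stem's lower end and 26 mm below its top; the place to grip. z runs up along the stem, which starts upright.
- stem_foot (a point): Middle of the flat lower end of the same stem. From there up: round tenon 18 mm across, square-edged, 32 mm long; collar 30 mm across, 8 mm thick; neck 16 mm across, 30 mm long; then the bulb holder, top at 114 mm. z runs up along the stem.
- stem: The same stem as a whole, 114 mm long, about 0.3 kg; origin at the middle of its lower end, z up along it.
- jig_centre (a point): Point on the jig's centre line at the height of the hub's flat top, 67 mm above the bench; axes as the jig's. The wheel was clamped where it happened to lie: its hub is up to 5 mm off this point along the jig's x and along its y, at this height exactly. The hub is 42 mm across with an upright round bore 19 mm across, 36 mm deep, in its middle. Fully home, the stem's lower end is 32 mm below this point.
- jig: Fixed plywood board 200 x 200 x 20 mm, origin under its centre, z up, carrying the three-spoked brass wheel foot (140 mm across) under two toggle clamps; all below 55 mm but the hub. Nothing on it shifts. In the bore's wall on the jig's -x side, 18 mm below the mouth, a domed spring plunger stands 1.8 mm in; sliding the stem past it takes about 5 to 12 N. Press on the brass with no more than about 15 N.
- rack: Fixed beech block 74 x 232 x 50 mm, origin under its centre, with three stems upright in a row along its y axis, 75 mm apart, tenons hanging loosely in 22 mm holes 40 mm deep, collars on the block's top. Which stem is in which hole varies. There is free room across the row, along its x axis.
- ball_stem: Another stem in the rack, ending in a ball 30 mm across, 97 mm long; origin at its lower end. Stays.
- tube_stem: Another stem in the rack, a bare tube 16 mm across above its collar, 92 mm long; origin at its lower end. Stays.
- spare_wheel: A second wheel foot of the same kind lying loose on the paper beyond the jig and the rack; origin under its centre. Stays.
- lampholder_a: Loose bulb holder standing mouth down near the robot, 36 mm across, 66 mm high; origin under its centre. Stays.
- lampholder_b: A second such loose bulb holder beside it, standing mouth down. Stays.
- bent_tube: Loose bent brass tube, 14 mm thick and some 310 mm long, lying on the right at the far side; origin on the tube. Stays.
- screwdriver: Loose black-handled screwdriver 190 mm long lying on the left at the far side. Stays.

How it is judged:
On the way:
1. the stem's lower end is in the mouth of the bore, edge first, while the stem still leans by at least 0.1 rad (6 degrees) (angle between stem's own z axis and vertical above 0.1 rad and z of stem_foot in the frame of jig_centre below -0.0005 m and horizontal distance between stem_foot and jig_centre below 0.012 m), for 0.1 s.
At the end, for the whole second after the job is handed in: The stem stands upright (within 0.035 rad) in the bore of the clamped wheel, its lower end at least 30.5 mm below the hub's top (collar on the hub, within 1.5 mm), at rest and let go (z of stem_foot in the frame of jig_centre below -0.0305 m and horizontal distance between stem_foot and jig_centre below 0.01 m and angle between stem's own z axis and vertical below 0.035 rad and linear speed of stem below 0.01 m/s); the robot touches nothing.
It fails at once if the stem is forced: over 40 N of contact force in all between the stem and the wheel or jig (contact force between stem and jig above 40 N).
It fails at once if another thing on the bench is shifted by more than 20 mm (distance of any of ball_stem, tube_stem, spare_wheel, lampholder_a, lampholder_b, bent_tube, screwdriver from where it was at the start of the episode above 0.02 m).
It also fails if it takes over 72 s, if anything falls off the work surface, if the arm or the gripper's body presses on something with over 40 N, if the wrist force passes 120 N, or if a joint passes its speed limit or range.

## Robot

A 6-joint arm with a two-finger parallel gripper is mounted at the origin on the work surface. World frame = base frame: x ahead of the robot, y to its left, z up, the work surface at z = 0. Lengths are in m, angles in rad, forces in N, time in s.
With the tool pointing down it reaches from about 0.325 to 0.9 m from the base axis. Payload 6.1 kg.
Tool frame: the origin (TCP) lies midway between the tips of the shut fingers; the grasp point (between the pads) lies 19 mm behind it; z points along the fingers, y is the line along which they close (so a half turn about z gives the same grasp; the last joint's range is limited). The gripper opens to 87 mm and grips with 3 to 60 N. Pads are 19 mm wide; open, the fingers measure 117 mm over their backs; the gripper's body (75 mm by 190 mm) begins 51 mm behind the grasp point.
Start: joints at [-1.445, 0.22, 1.526, -0, 1.395, -0.126], TCP at [0.156, -0.605, 0.223] pointing down, gripper open.
Joint ranges: [-2.98, 2.98], [-0.91, 2.08], [0.09, 2.57], [-1.24, 4.39], [0.2, 2.65], [-2.68, 2.68]. Speed limits (rad/s): [2.57, 2.57, 3.01, 3.14, 3.14, 3.14].

## Interface

Orientations are given as [roll, pitch, yaw] about the fixed x, y, z axes, in that order (R = Rz(yaw) Ry(pitch) Rx(roll)).
In Python, from station import robot gives the robot as it stands.
- The arm moves only by the shell command python3 -m jog 'ROWS'. ROWS is JSON, a list of rows, each a list of 3 entries, a list of its own where there are three numbers: the shift along the tool's x, y, z scaled (see below), then the turn, a rotation vector about the tool's x, y, z scaled (see below), then the opening, from 0 (shut) to 1 (fully open). In form: [[[tx, ty, tz], [rx, ry, rz], jaw], ...]. A call has 1 to 10 rows; each row shifts and turns the commanded pose from where the row before left it, along the tool's axes as they then stand; what a row does not reach is not made up. The controller multiplies each number of a shift by 0.3 m and each number of a turn by 0.1 rad. A row lasts 1/12 s, in which the tool goes at most 41.7 mm and 7.16 degrees, less where a joint would pass 70% of its speed; a pose out of reach is approached as far as the arm can. A call with a number of a shift or a turn outside -1 to 1 is refused whole. A call with a gripper value outside its range is refused whole. The fingers move at their own pace and stop on an object; the grip force is fixed at half the most. Time passes only in rows, so rows that do not move let the fingers close. It gives the time, the measured TCP pose, the force, the opening and the grip force at its end, in the units of the state.
- robot.read_state(): the state, without advancing time (a new reading comes with each control period).
- robot.grab_frame(name): name is "scene" or "top" or "wrist"; returns a dict with "pixels" (400x640x3 uint8, red, green, blue), "z_map" (400x640 float32, m along the optical axis (not along the pixel's ray), 0 where there is no reading), "vertical_fov" (degrees; the focal length in pixels is half the picture's height over the tangent of half this angle, whatever the lens; pixels are square), "cx", "cy" (the principal point, pixels), "R" (3x3) and "t" (3): a world point X has camera coordinates R X + t; the wrist camera has in their place "tool_from_camera" (4x4, takes a point from camera to tool coordinates, whose origin is the TCP and whose axes are the flange's). Camera axes: x right, y down, z forward; pixel columns grow to the right and rows downward; lengths in m; the calibration is good to about 2 mm. A picture is of the moment at which its call begins: read the wrist's pose just before it.
- robot.finish_job(): hands the job in; it is judged then, once.
The state is a dict: "time": time; "joint_positions": joint angles; "joint_velocities": joint speeds; "joint_efforts": joint torques, N m; "eef_pos": TCP position; "orientation": TCP orientation; "ft_force": force on the tool from outside, world axes, zero at the start; "torque": the same for the moment, N m; "grip_width": opening from 0.0 (shut) to 1.0 (fully open); "gripper_force": force on a finger pad.
Only numpy, scipy, OpenCV 4.12 (cv2) and the standard library are available. Lean on these libraries where they do the work, as an engineer would, in place of code of your own. Each camera call takes 0.05 s, during which the arm holds its last target. There are 200 camera calls.

## Working session

There is one attempt and no reset: what is moved stays moved. The work goes in short steps, Python scripts to look and compute and a shell command to move; the robot and the scene stay as the last step left them, time stands still between calls to the robot, and variables do not carry over. Pictures are saved under pics/ and viewed, at most 10 in all, crops included, and the job is handed in when it is done.

```bash
mkdir -p pics; ls; python3 - <<'E'
from station import robot
import cv2,numpy as np
s=robot.read_state();print({k:np.round(v,3).tolist() for k,v in s.items()})
for n in ["scene","top"]:
    f=robot.grab_frame(n);cv2.imwrite(f"pics/{n}0.png",f["pixels"][:,:,::-1]);np.savez(f"pics/{n}0.npz",**f)
    print(n,f["vertical_fov"],f["cx"],f["cy"],np.round(f["R"],3).tolist(),np.round(f["t"],3))
E
```

```text
pics
{'time': 0.0, 'joint_positions': [-1.445, 0.221, 1.528, -0.0, 1.395, -0.126], 'joint_velocities': [-0.0, 0.0, 0.0, -0.0, -0.001, 0.0], 'joint_efforts': [0.003, -49.46, -38.738, 0.07, 0.057, -0.0], 'eef_pos': [0.156, -0.605, 0.221], 'orientation': [-3.14, -0.0, 0.252], 'ft_force': [-0.225, -0.33, -0.058], 'torque': [-0.033, 0.019, -0.004], 'gripper_force': 0.0, 'grip_width': 1.004}
scene 45.29805830043331 323.1474453603842 201.71868298135044 [[0.795, 0.607, 0.019], [0.469, -0.594, -0.653], [-0.385, 0.528, -0.757]] [-0.453 -0.241  1.413]
top 52.84048572357455 319.52407760753863 200.84586080980256 [[0.011, -1.0, 0.024], [-0.992, -0.014, -0.129], [0.129, -0.022, -0.991]] [-0.052  0.593  1.162]
```

View pics/top0.png

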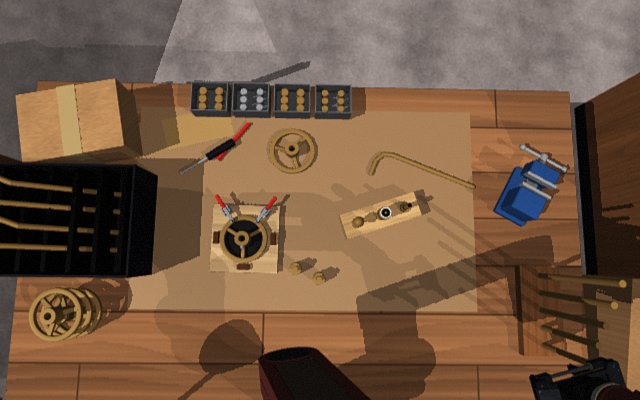

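View pics/scene0.png

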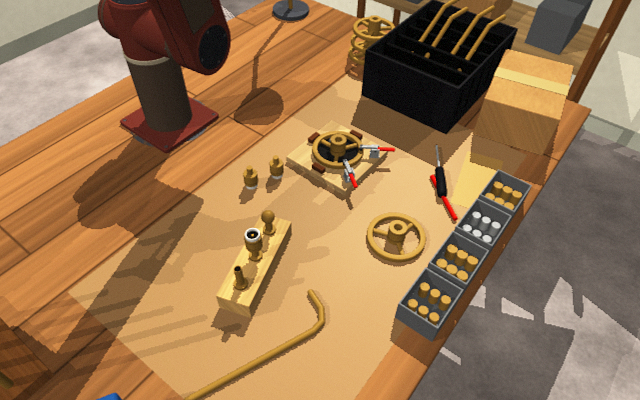

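The top view shows the holder stem (white ring) in the rack's middle hole at (386,212), and the hub on the jig at (241,238). In the scene view they are at (252,235) and (338,140).

```bash
cat > h.py <<'E'
import numpy as np,cv2
def cloud(f):
    z=f["z_map"];h,w=z.shape;fl=h/2/np.tan(np.radians(float(f["vertical_fov"]))/2)
    u,v=np.meshgrid(np.arange(w),np.arange(h))
    P=np.stack([(u-f["cx"])/fl*z,(v-f["cy"])/fl*z,z],-1)
    if "tool_from_camera" in f: T=f["tool_from_camera"];return P@T[:3,:3].T+T[:3,3]
    return (P-f["t"])@f["R"]
E
python3 - <<'E'
from h import *
for n,boxes in [("top",dict(rack=(330,180,435,245),jig=(200,190,295,280))),("scene",dict(rack=(205,190,300,320),jig=(280,110,400,195)))]:
    f=dict(np.load(f"pics/{n}0.npz"));P=cloud(f);im=f["pixels"]
    for k,(a,b,c,d) in boxes.items():
        Q=P[b:d,a:c].reshape(-1,3);col=im[b:d,a:c].reshape(-1,3).astype(int)
        print(n,k,"z hist",np.histogram(Q[:,2],bins=np.arange(-.005,.16,.01))[0])
        zz=dict(rack=(.042,.056),jig=(.013,.026))[k]
        m=(Q[:,2]>zz[0])&(Q[:,2]<zz[1]);r=cv2.minAreaRect(Q[m,:2].astype(np.float32)*1000);print(" rect",np.round(r[0],1),np.round(r[1],1),r[2])
        if k=="rack":
            w=(col.min(1)>150)&(Q[:,2]>.09);print(" white",w.sum(),np.round(Q[w].mean(0),4),np.round(np.ptp(Q[w],axis=0),3))
            m=(Q[:,2]>.085);r=Q[m];print(" high",m.sum(),np.round(r.mean(0),4))
        else:
            m=(Q[:,2]>.062)&(Q[:,2]<.074);print(" hub",m.sum(),np.round(Q[m].mean(0),4),cv2.minEnclosingCircle(Q[m,:2].astype(np.float32)*1000))
E
```

```text
top rack z hist [4433  365    9    9   18 1527  125    5    3   11   17  105   58   84
    5    0]
 rect [ 554.4 -224.5] [ 74.  232.9] 18.427396774291992
 white 35 [ 0.5544 -0.2239  0.1313] [0.028 0.029 0.012]
 high 315 [ 0.5367 -0.1888  0.241 ]
top jig z hist [3640  235 2793  657  721  262   40  127    0    0    0    0    0    0
    0    0]
 rect [482.6 177.4] [200.6 200.4] 88.84915161132812
 hub 149 [0.4738 0.1682 0.0673] ((439.3839111328125, 112.24259948730469), 100.01859283447266)
scene rack z hist [8231  229  198  196  210 2267  259   57   42   45  116  200  123  123
    0    0]
 rect [ 553.4 -221.9] [ 76.1 235.5] 18.469852447509766
 white 75 [ 0.5603 -0.2286  0.141 ] [0.479 0.408 0.798]
 high 655 [ 0.5902 -0.2496  0.1721]
scene jig z hist [5938  312 2125  682  639  277   78  100    0    0    0    0    0    0
    0    0]
 rect [482.6 150.8] [263.1 204. ] 89.06974792480469
 hub 133 [0.4818 0.1801 0.0663] ((478.98529052734375, 180.57424926757812), 23.390817642211914)
```

```bash

python3 -m jog '[[[0,0,0],[0,0,-0.965],1],[[0,0,0],[0,0,-0.965],1],[[0,0,0],[0,0,-0.965],1],[[0,0,0],[0,0,-0.965],1],[[0,0,0],[0,0,-0.965],1],[[0,0,0],[0,0,-0.965],1],[[0,0,0],[0,0,-0.965],1],[[0,0,0],[0,0,-0.965],1],[[0,0,0],[0,0,-0.965],1]]'
python3 -m jog '[[[0,0,0],[0,0,-0.965],1],[[0,0,0],[0,0,-0.965],1],[[0,0,0],[0,0,-0.965],1],[[0,0,0],[0,0,-0.965],1],[[0,0,0],[0,0,-0.965],1],[[0,0,0],[0,0,-0.965],1],[[0,0,0],[0,0,-0.965],1],[[0,0,0],[0,0,-0.965],1]]'
python3 -m jog '[[[0.046,0.098,0],[0,0,0],1],[[0.046,0.098,0],[0,0,0],1],[[0.046,0.098,0],[0,0,0],1],[[0.046,0.098,0],[0,0,0],1],[[0.046,0.098,0],[0,0,0],1],[[0.046,0.098,0],[0,0,0],1],[[0.046,0.098,0],[0,0,0],1],[[0.046,0.098,0],[0,0,0],1]]'
python3 -m jog '[[[0.046,0.098,0],[0,0,0],1],[[0.046,0.098,0],[0,0,0],1],[[0.046,0.098,0],[0,0,0],1],[[0.046,0.098,0],[0,0,0],1],[[0.046,0.098,0],[0,0,0],1],[[0.046,0.098,0],[0,0,0],1],[[0.046,0.098,0],[0,0,0],1],[[0,0,0],[0,0,0],1]]'
python3 - <<'E'
from station import robot
from h import *
from scipy.spatial.transform import Rotation as Ro
s=robot.read_state();print(s["time"],s["eef_pos"],s["orientation"])
f=robot.grab_frame("wrist");print(f["vertical_fov"],np.round(f["tool_from_camera"],3).tolist())
cv2.imwrite("pics/w1.png",f["pixels"][:,:,::-1]);np.savez("pics/w1.npz",**f)
E
```

```text
time: 0.85
eef_pos: [0.1557, -0.6049, 0.2219]
orientation: [-3.141, -0.001, 1.125]
ft_force: [0.3, 0.3, 0.0]
grip_width: 0.997
gripper_force: 0.0
time: 1.52
eef_pos: [0.1557, -0.6049, 0.2219]
orientation: [3.141, -0.001, 1.897]
ft_force: [0.4, -0.5, 0.3]
grip_width: 1.003
gripper_force: 0.0
time: 2.18
eef_pos: [0.3447, -0.4247, 0.2221]
orientation: [-3.141, -0.001, 1.892]
ft_force: [-0.5, 0.1, 0.9]
grip_width: 1.005
gripper_force: 0.0
time: 2.85
eef_pos: [0.5118, -0.2652, 0.2221]
orientation: [3.14, -0.002, 1.897]
ft_force: [-0.0, 0.1, -0.1]
grip_width: 1.003
gripper_force: 0.0
2.85 [ 0.51176713 -0.26524584  0.2221068 ] [ 3.13967703e+00 -1.81480083e-03  1.89667699e+00]
71.13534247288865 [[0.001, -0.968, -0.249, 0.067], [1.0, 0.001, -0.0, 0.001], [0.0, -0.249, 0.968, -0.162], [0.0, 0.0, 0.0, 1.0]]
```

View pics/w1.png

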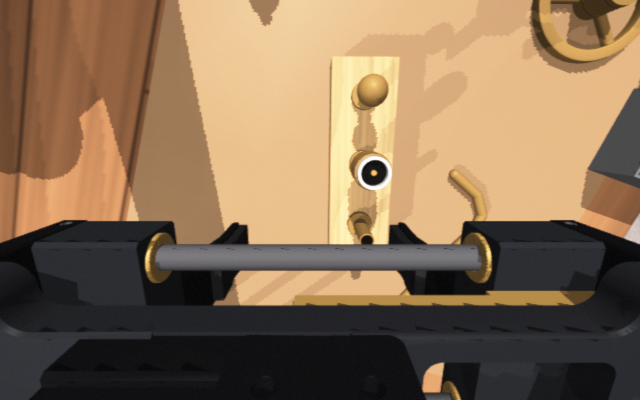

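The wrist view shows the white ring at (374,173), the ball above it at (372,91) and the tube below it at (363,230).

```bash
python3 - <<'E'
from h import *
from scipy.spatial.transform import Rotation as Ro
f=dict(np.load("pics/w1.npz"));p=np.array([.51177,-.26525,.2221]);R=Ro.from_euler("xyz",[3.1397,-.0018,1.8967]).as_matrix()
im=f["pixels"].astype(int);m=(im.min(2)>150);m[:140]=0;m[200:]=0;m[:,:340]=0;m[:,400:]=0
v,u=np.nonzero(m);print(len(u));(c,r)=cv2.minEnclosingCircle(np.stack([u,v],1).astype(np.float32));print(c,r)
fl=200/np.tan(np.radians(f["vertical_fov"])/2);T=f["tool_from_camera"]
d=R@T[:3,:3]@np.array([(c[0]-f["cx"])/fl,(c[1]-f["cy"])/fl,1]);o=p+R@T[:3,3]
X=o+d*(.132-o[2])/d[2];print(X,"tool shift/0.3",R.T@(np.r_[X[:2],.106-.019]-p)/.3)
W=cloud(f)@R.T+p;print(np.round(np.median(W[m],0),4))
k=W[50:245,325:405].reshape(-1,3);k=k[abs(k[:,2]-.05)<.006];print(cv2.minAreaRect(k[:,:2].astype(np.float32)*1000))
E
```

```text
1307
(363.5, 169.5) 37.71614456176758
[ 0.54278951 -0.22391411  0.132     ] tool shift/0.3 [0.09661819 0.14121709 0.45077606]
[ 0.5453 -0.2295  0.0505]
((552.4750366210938, -218.00738525390625), (74.36376953125, 220.56517028808594), 18.51853370666504)
```

```bash
python3 - <<'E'
from h import *
from scipy.spatial.transform import Rotation as Ro
f=dict(np.load("pics/w1.npz"));p=np.array([.51177,-.26525,.2221]);R=Ro.from_euler("xyz",[3.1397,-.0018,1.8967]).as_matrix()
im=f["pixels"].astype(int);m=(im.min(2)>150)&(np.ptp(im,axis=2)<35);m[:145]=0;m[200:]=0;m[:,:345]=0;m[:,400:]=0
v,u=np.nonzero(m);(c,r)=cv2.minEnclosingCircle(np.stack([u,v],1).astype(np.float32));print(len(u),c,r)
fl=200/np.tan(np.radians(f["vertical_fov"])/2);T=f["tool_from_camera"]
d=R@T[:3,:3]@np.array([(c[0]-f["cx"])/fl,(c[1]-f["cy"])/fl,1]);o=p+R@T[:3,3]
X=o+d*(.132-o[2])/d[2];print(X,"tool shift/0.3",R.T@(np.r_[X[:2],.106-.019]-p)/.3)
W=cloud(f)@R.T+p;print(np.round(np.median(W[m],0),4))
E
```

```text
390 (374.2149658203125, 172.7463836669922) 17.361948013305664
[ 0.55309245 -0.22355833  0.132     ] tool shift/0.3 [0.08674623 0.17413216 0.45082059]
[ 0.5535 -0.2242  0.1313]
```

```bash

python3 -m jog '[[[0.022,0.0435,0],[0,0,0],1],[[0.022,0.0435,0],[0,0,0],1],[[0.022,0.0435,0],[0,0,0],1],[[0.021,0.0435,0],[0,0,0],1],[[0,0,0.05],[0,0,0],1],[[0,0,0.05],[0,0,0],1],[[0,0,0.05],[0,0,0],1],[[0,0,0.05],[0,0,0],1]]'
python3 -m jog '[[[0,0,0.05],[0,0,0],1],[[0,0,0.05],[0,0,0],1],[[0,0,0.05],[0,0,0],1],[[0,0,0.05],[0,0,0],1],[[0,0,0.05],[0,0,0],1],[[0,0,0],[0,0,0],1]]'
```

```text
time: 3.57
eef_pos: [0.5504, -0.2279, 0.1619]
orientation: [3.141, 0.0, 1.893]
ft_force: [0.8, -0.2, -1.0]
grip_width: 0.998
gripper_force: 0.0
time: 4.07
eef_pos: [0.5481, -0.2268, 0.0839]
orientation: [-3.138, -0.004, 1.892]
ft_force: [-0.3, 0.1, -0.4]
grip_width: 1.001
gripper_force: 0.0
```

```bash

python3 -m jog '[[[0.005,0.018,-0.008],[0,0,0],1],[[0,0,0],[0,0,0],1]]'
python3 -m jog '[[[0,0,0],[0,0,0],1]]'
```

```text
time: 4.23
eef_pos: [0.5562, -0.225, 0.0914]
orientation: [3.14, 0.001, 1.892]
ft_force: [0.7, -0.5, 0.3]
grip_width: 0.996
gripper_force: 0.0
time: 4.32
eef_pos: [0.5561, -0.2255, 0.0917]
orientation: [3.14, 0.002, 1.893]
ft_force: [0.2, 0.0, -0.6]
grip_width: 1.002
gripper_force: 0.0
```

```bash

python3 -m jog '[[[0.009,-0.0075,0.015],[0,0,0],1],[[0,0,0],[0,0,0],1],[[0,0,0],[0,0,0],0.3],[[0,0,0],[0,0,0],0.3],[[0,0,0],[0,0,0],0.3],[[0,0,0],[0,0,0],0.3],[[0,0,0],[0,0,0],0.3],[[0,0,0],[0,0,0],0.3],[[0,0,0],[0,0,0],0.3]]'
python3 -m jog '[[[0,0,0],[0,0,0],0.3],[[0,0,0],[0,0,0],0.3],[[0,0,0],[0,0,0],0.3]]'
```

```text
time: 5.07
eef_pos: [0.5517, -0.2234, 0.0855]
orientation: [3.142, -0.0, 1.892]
ft_force: [0.3, 0.9, -0.4]
grip_width: 0.554
gripper_force: 0.0
time: 5.32
eef_pos: [0.5518, -0.2233, 0.0854]
orientation: [3.141, 0.0, 1.892]
ft_force: [-0.3, 0.6, -0.0]
grip_width: 0.406
gripper_force: 30.0
```

```bash

python3 -m jog '[[[0,0,-0.01],[0,0,0],0.3],[[0,0,-0.02],[0,0,0],0.3],[[0,0,-0.04],[0,0,0],0.3],[[0,0,-0.05],[0,0,0],0.3],[[0,0,-0.05],[0,0,0],0.3],[[0,0,-0.05],[0,0,0],0.3],[[0,0,-0.05],[0,0,0],0.3],[[0,0,-0.05],[0,0,0],0.3],[[0,0,-0.02],[0,0,0],0.3]]'
python3 -m jog '[[[0.04,0.004,0],[0,0,0],0.3],[[0.08,0.008,0],[0,0,0],0.3],[[0.1,0.011,0],[0,0,0],0.3],[[0.1,0.011,0],[0,0,0],0.3],[[0.1,0.011,0],[0,0,0],0.3],[[0.1,0.011,0],[0,0,0],0.3],[[0.1,0.011,0],[0,0,0],0.3],[[0.1,0.011,0],[0,0,0],0.3],[[0.1,0.011,0],[0,0,0],0.3],[[0.1,0.011,0],[0,0,0],0.3]]'
python3 -m jog '[[[0.09,0.008,0],[0,0,0],0.3],[[0.05,0.004,0],[0,0,0],0.3],[[0,0,0],[0,0,0.8],0.3],[[0,0,0],[0,0,0.8],0.3],[[0,0,0],[0,0,0.8],0.3],[[0,0,0],[0,0,0.81],0.3],[[0,0,0],[0,0,0],0.3],[[0,0,0],[0,0,0],0.3]]'
python3 - <<'E'
from station import robot
from h import *
s=robot.read_state();print(s["time"],s["eef_pos"],s["orientation"])
f=robot.grab_frame("wrist")
cv2.imwrite("pics/w2.png",f["pixels"][:,:,::-1]);np.savez("pics/w2.npz",**f,p=s["eef_pos"],o=s["orientation"])
E
```

```text
time: 6.07
eef_pos: [0.5528, -0.224, 0.1911]
orientation: [3.139, 0.003, 1.892]
ft_force: [0.5, -0.3, -1.6]
grip_width: 0.408
gripper_force: 30.0
time: 6.9
eef_pos: [0.4912, 0.05, 0.1866]
orientation: [-3.14, -0.001, 1.892]
ft_force: [0.5, 0.2, -3.0]
grip_width: 0.402
gripper_force: 30.0
time: 7.57
eef_pos: [0.4821, 0.0894, 0.1868]
orientation: [-3.14, -0.0, 1.574]
ft_force: [-0.1, -0.6, -3.3]
grip_width: 0.403
gripper_force: 30.0
7.5667 [0.48213983 0.0894297  0.18678742] [-3.14027785e+00 -1.22328398e-04  1.57402133e+00]
```

View pics/w2.png

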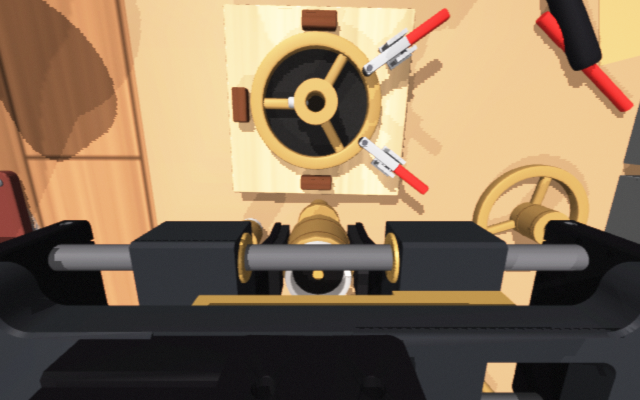

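The wrist view shows the hub's bore at (316,101), the plunger screw on the hub's world -x side at (292,103), and the held stem's tenon end near (318,208).

```bash
python3 - <<'E'
from h import *
from scipy.spatial.transform import Rotation as Ro
f=dict(np.load("pics/w2.npz"));p=f["p"];R=Ro.from_euler("xyz",f["o"]).as_matrix()
fl=200/np.tan(np.radians(f["vertical_fov"])/2);T=f["tool_from_camera"]
W=cloud(f)@R.T+p
def ray(c,z):
    d=R@T[:3,:3]@np.array([(c[0]-f["cx"])/fl,(c[1]-f["cy"])/fl,1]);o=p+R@T[:3,3];return o+d*(z-o[2])/d[2]
S=np.s_[70:135,280:350]
m=np.zeros(W.shape[:2],bool);m[S]=abs(W[S][...,2]-.067)<.004
v,u=np.nonzero(m);print(len(u),"z",np.median(W[m][:,2]))
c,r=cv2.minEnclosingCircle(np.stack([u,v],1).astype(np.float32));print(c,r,ray(c,.067))
m8=(m*255).astype(np.uint8);cn,h=cv2.findContours(m8,cv2.RETR_CCOMP,cv2.CHAIN_APPROX_NONE)
for k,g in enumerate(cn):
    if len(g)>15:
        e=cv2.fitEllipse(g);print("hole" if h[0][k][3]>=0 else "outer",np.round(e[0],2),np.round(e[1],2),ray(e[0],.067))
# jig board
k=W[0:200,215:420].reshape(-1,3);k=k[abs(k[:,2]-.02)<.004];print(cv2.minAreaRect(k[:,:2].astype(np.float32)*1000))
# stem
Q=W[195:245,285:350].reshape(-1,3);c=cloud(f)[195:245,285:350]
for r in range(0,50,5): 
    q=c[r];q=q[(abs(q[:,0])<.05)&(q[:,2]<.09)]
    if len(q)>2: print(195+r,len(q),"tool x near",q[:,0].max().round(4),"y",q[:,1].min().round(4),q[:,1].max().round(4),"z",np.median(q[:,2]).round(4))
E
```

```text
1289 z 0.06688716332517393
(315.76922607421875, 100.92308044433594) 23.230995178222656 [0.48090665 0.18029675 0.067     ]
outer [315.61 100.84] [43.14 45.62] [0.48075665 0.18036981 0.067     ]
hole [315.64 101.47] [20.67 21.3 ] [0.48078834 0.179802   0.067     ]
((482.3113708496094, 177.961181640625), (200.70936584472656, 200.3343505859375), 88.9743423461914)
200 9 tool x near 0.008 y -0.0011 0.0057 z 0.0636
205 22 tool x near 0.0139 y -0.0058 0.0093 z 0.0285
210 33 tool x near 0.0103 y -0.0093 0.0137 z 0.0278
215 39 tool x near 0.0172 y -0.0115 0.0159 z 0.0274
220 40 tool x near 0.0172 y -0.0122 0.0167 z -0.0132
225 54 tool x near 0.0173 y -0.0186 0.0203 z -0.0185
230 60 tool x near 0.0176 y -0.0176 0.0195 z -0.0252
235 65 tool x near 0.0171 y -0.0168 0.0194 z -0.0331
240 65 tool x near 0.0156 y -0.0159 0.019 z -0.0376
```

```bash
cat > k.py <<'E'
# usage: k.py dx dy dz (mm, world) [target foot in hub frame if 't' first]
import sys;from h import *
from station import robot
from scipy.spatial.transform import Rotation as Ro
B=np.array([.479,.180,.067]);L=.0674
s=robot.read_state();p=np.array(s["eef_pos"]);R=Ro.from_euler("xyz",s["orientation"]).as_matrix()
foot=p+R[:,2]*L;print("t",s["time"],"foot-hub mm",np.round((foot-B)*1000,2),"tool z",np.round(R[:,2],4),"F",np.round(s["ft_force"],2),"M",np.round(s["torque"],2))
a=sys.argv[1:]
if a:
    d=np.array(a[1:],float)/1000-(foot-B) if a[0]=="t" else np.array(a,float)/1000
    print("shift scaled",np.round(R.T@d/.3,4))
E
python3 -m jog '[[[0,0,0],[0.6,0,0],0.3],[[0,0,0],[0.6,0,0],0.3],[[0,0,0],[0.6,0,0],0.3],[[0,0,0],[0.6,0,0],0.3],[[0,0,0],[0.6,0,0],0.3],[[0,0,0],[0,0,0],0.3],[[0,0,0],[0,0,0],0.3],[[0,0,0],[0,0,0],0.3]]'
python3 k.py t -3 0 20
```

```text
time: 8.28
eef_pos: [0.4829, 0.0891, 0.1872]
orientation: [-2.842, -0.0, 1.572]
ft_force: [0.1, 0.1, -3.7]
grip_width: 0.401
gripper_force: 30.0
t 8.2833 foot-hub mm [-16.01 -90.89  55.76] tool z [-2.947e-01 -1.000e-04 -9.556e-01] F [ 0.08  0.14 -3.74] M [ 0.03 -0.44  0.  ]
shift scaled [0.3029 0.077  0.1011]
```

```bash

python3 -m jog '[[[0.03,0.008,0],[0,0,0],0.3],[[0.06,0.014,0],[0,0,0],0.3],[[0.06,0.014,0],[0,0,0],0.3],[[0.06,0.014,0.02],[0,0,0],0.3],[[0.06,0.014,0.04],[0,0,0],0.3],[[0.033,0.013,0.04],[0,0,0],0.3],[[0,0,0],[0,0,0],0.3],[[0,0,0],[0,0,0],0.3],[[0,0,0],[0,0,0],0.3],[[0,0,0],[0,0,0],0.3]]'
python3 k.py t -3 0 7
python3 - <<'E'
from station import robot
from h import *
s=robot.read_state()
f=robot.grab_frame("wrist")
cv2.imwrite("pics/w3.png",cv2.resize(f["pixels"][130:280,200:440,::-1],None,fx=3,fy=3));np.savez("pics/w3.npz",**f,p=s["eef_pos"],o=s["orientation"])
E
```

```text
time: 9.12
eef_pos: [0.4967, 0.1793, 0.1527]
orientation: [-2.843, 0.0, 1.571]
ft_force: [-0.7, 0.1, -3.9]
grip_width: 0.403
gripper_force: 30.0
t 9.1167 foot-hub mm [-2.16 -0.72 21.31] tool z [-0.2943 -0.     -0.9557] F [-0.73  0.15 -3.92] M [-0.09 -0.41  0.02]
shift scaled [0.0024 0.0114 0.0464]
```

View pics/w3.png

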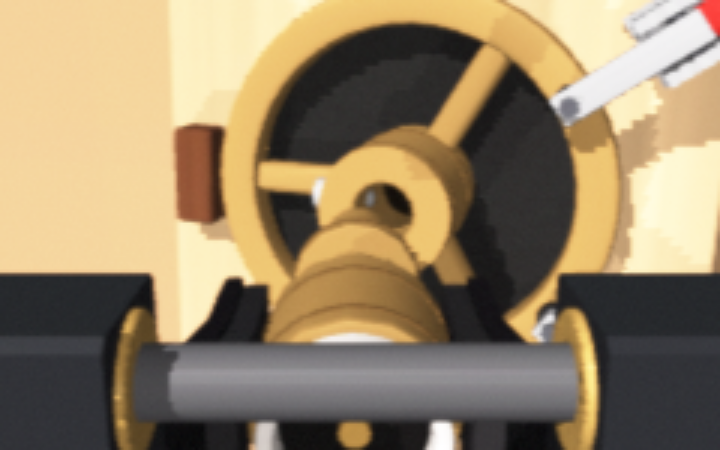

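The crop shows the leaning tenon tip above the hub, with the bore at (380,200) and the plunger dot visible inside it.

```bash

python3 -m jog '[[[0.001,0.004,0.0155],[0,0,0],0.3],[[0.0014,0.004,0.0155],[0,0,0],0.3],[[0,0.003,0.015],[0,0,0],0.3],[[0,0,0],[0,0,0],0.3],[[0,0,0],[0,0,0],0.3],[[0,0,0],[0,0,0],0.3]]'
python3 k.py t -3 0 3.2
```

```text
time: 9.67
eef_pos: [0.4952, 0.1806, 0.1377]
orientation: [-2.841, 0.0, 1.571]
ft_force: [0.3, 0.5, -3.3]
grip_width: 0.403
gripper_force: 30.0
t 9.6667 foot-hub mm [-3.74  0.61  6.29] tool z [-2.958e-01 -2.000e-04 -9.552e-01] F [ 0.31  0.45 -3.25] M [ 0.01 -0.47  0.01]
shift scaled [-0.0021  0.0054  0.0091]
```

```bash

python3 -m jog '[[[-0.001,0.003,0.0045],[0,0,0],0.3],[[-0.001,0.003,0.0045],[0,0,0],0.3],[[0,0,0],[0,0,0],0.3],[[0,0,0],[0,0,0],0.3]]' >/dev/null
python3 k.py
for i in 1 2 3; do python3 -m jog '[[[0,0.001,0.0032],[0,0,0],0.3],[[0,0,0],[0,0,0],0.3],[[0,0,0],[0,0,0],0.3]]'>/dev/null; python3 k.py t -3 0 0; done
```

```text
t 10.0 foot-hub mm [-2.8   0.05  3.2 ] tool z [-2.958e-01 -1.000e-04 -9.553e-01] F [ 0.04  0.47 -3.44] M [-0.06 -0.44 -0.01]
t 10.25 foot-hub mm [-2.79  0.03  2.24] tool z [-2.957e-01 -2.000e-04 -9.553e-01] F [-0.21  0.8  -2.77] M [ 0.03 -0.45 -0.01]
shift scaled [-0.0001  0.0015  0.0074]
t 10.5 foot-hub mm [-2.79  0.05  1.24] tool z [-2.956e-01 -2.000e-04 -9.553e-01] F [ 0.13  0.26 -3.38] M [-0.   -0.39  0.01]
shift scaled [-0.0002  0.0005  0.0042]
t 10.75 foot-hub mm [-2.76  0.08  0.21] tool z [-2.956e-01 -1.000e-04 -9.553e-01] F [-0.31 -0.16 -3.25] M [-0.03 -0.44 -0.01]
shift scaled [-0.0003 -0.0006  0.0009]
```

```bash

for i in 1 2 3; do python3 -m jog '[[[0,0.0005,0.0016],[0,0,0],0.3],[[0,0,0],[0,0,0],0.3],[[0,0,0],[0,0,0],0.3]]'>/dev/null; python3 k.py; done
```

```text
t 11.0 foot-hub mm [-2.69  0.1  -0.2 ] tool z [-0.2955 -0.     -0.9554] F [-0.72  0.31 -3.24] M [-0.01 -0.45 -0.05]
t 11.25 foot-hub mm [-2.62  0.1  -0.69] tool z [-0.2953 -0.     -0.9554] F [-0.49 -0.09 -2.93] M [ 0.07 -0.43 -0.05]
t 11.5 foot-hub mm [-2.61  0.21 -1.25] tool z [-2.953e-01  2.000e-04 -9.554e-01] F [ 1.15  0.55 -2.91] M [ 0.21 -0.57 -0.1 ]
```

```bash

for i in 1 2 3 4; do python3 -m jog '[[[0,0.0016,-0.0005],[0,0,0],0.3],[[0,0,0],[0,0,0],0.3],[[0,0,0],[0,0,0],0.3]]'>/dev/null; python3 k.py; done
```

```text
t 11.75 foot-hub mm [-2.27  0.12 -1.27] tool z [-0.2957 -0.     -0.9553] F [ 0.17  1.28 -3.85] M [ 0.29 -0.47 -0.11]
t 12.0 foot-hub mm [-1.75 -0.01 -1.29] tool z [-2.957e-01 -2.000e-04 -9.553e-01] F [-0.01  1.66 -2.81] M [ 0.19 -0.47 -0.02]
t 12.25 foot-hub mm [-1.24 -0.01 -1.27] tool z [-2.956e-01 -2.000e-04 -9.553e-01] F [-1.21  0.53 -3.51] M [ 0.14 -0.44 -0.01]
t 12.5 foot-hub mm [-0.83  0.02 -1.27] tool z [-2.958e-01 -2.000e-04 -9.552e-01] F [-1.75  0.5  -3.04] M [ 0.17 -0.27 -0.08]
```

```bash

python3 -m jog '[[[0.001,0,0],[0,0,0],0.3],[[0,0,0],[0,0,0],0.3],[[0,0,0],[0,0,0],0.3]]'>/dev/null; python3 k.py
for i in 1 2; do python3 -m jog '[[[0,-0.0056,0],[-0.25,0,0],0.3],[[0,-0.0056,0],[-0.25,0,0],0.3],[[0,0,0],[0,0,0],0.3],[[0,0,0],[0,0,0],0.3]]'>/dev/null; python3 k.py t -0.7 0.3 -1.3; done
```

```text
t 12.75 foot-hub mm [-0.74  0.2  -1.26] tool z [-2.956e-01 -4.000e-04 -9.553e-01] F [ 0.07 -0.11 -2.45] M [ 0.08 -0.31 -0.07]
t 13.0833 foot-hub mm [-0.71  0.36 -0.68] tool z [-2.459e-01 -2.000e-04 -9.693e-01] F [ 0.24  0.05 -3.17] M [-0.04 -0.35  0.05]
shift scaled [-0.0002  0.0006  0.002 ]
t 13.4167 foot-hub mm [-0.81  0.34 -0.84] tool z [-1.976e-01 -2.000e-04 -9.803e-01] F [ 0.02 -0.01 -3.16] M [-0.03 -0.37  0.04]
shift scaled [-0.0001  0.0007  0.0014]
```

```bash

for i in 1 2 3; do python3 -m jog '[[[0,0.0005,0.0016],[0,0,0],0.3],[[0,0,0],[0,0,0],0.3],[[0,0,0],[0,0,0],0.3]]'>/dev/null; python3 k.py; done
```

```text
t 13.6667 foot-hub mm [-0.5   0.35 -1.72] tool z [-0.1988  0.     -0.98  ] F [ 0.19  0.11 -2.66] M [ 0.07 -0.27  0.03]
t 13.9167 foot-hub mm [-0.58  0.35 -2.31] tool z [-0.199 -0.    -0.98 ] F [-0.19  1.05 -3.12] M [ 0.01 -0.25 -0.06]
t 14.1667 foot-hub mm [-0.58  0.33 -2.73] tool z [-1.989e-01 -1.000e-04 -9.800e-01] F [-0.97  1.53 -2.85] M [ 0.1  -0.2  -0.04]
```

```bash

for i in 1 2 ; do python3 -m jog '[[[0.0005,-0.0056,0],[-0.25,0,0],0.3],[[0,-0.0056,0],[-0.25,0,0],0.3],[[0,0,0],[0,0,0],0.3],[[0,0,0],[0,0,0],0.3]]'>/dev/null; python3 k.py t -0.6 0.4 -2.7; done
```

```text
t 14.5 foot-hub mm [-0.62  0.47 -2.34] tool z [-1.485e-01 -2.000e-04 -9.889e-01] F [-0.18  0.42 -2.78] M [-0.03 -0.29  0.  ]
shift scaled [-0.0002  0.0003  0.0012]
t 14.8333 foot-hub mm [-0.43  0.63 -2.3 ] tool z [-9.98e-02 -1.00e-04 -9.95e-01] F [-0.5  -0.66 -2.76] M [-0.02 -0.25 -0.02]
shift scaled [-0.0008 -0.0004  0.0014]
```

```bash

for i in 1 2 ; do python3 -m jog '[[[-0.0002,-0.0057,0],[-0.25,0,0],0.3],[[0,-0.0057,0],[-0.25,0,0],0.3],[[0,0,0],[0,0,0],0.3],[[0,0,0],[0,0,0],0.3]]'>/dev/null; python3 k.py; done
```

```text
t 15.1667 foot-hub mm [-0.38  0.55 -2.33] tool z [-0.0504 -0.     -0.9987] F [-0.    0.38 -3.21] M [ 0.05 -0.15  0.02]
t 15.5 foot-hub mm [-0.39  0.5  -2.29] tool z [-6.e-04 -0.e+00 -1.e+00] F [-0.47  0.3  -2.85] M [-0.   -0.1   0.01]
```

```bash

for i in 1 2 3 4 5 6; do python3 -m jog '[[[0,0,0.0033],[0,0,0],0.3],[[0,0,0],[0,0,0],0.3],[[0,0,0],[0,0,0],0.3]]'>/dev/null; python3 k.py; done
```

```text
t 15.75 foot-hub mm [-0.27  0.42 -3.54] tool z [-4.e-04 -1.e-04 -1.e+00] F [-0.59  0.53 -3.21] M [-0.04 -0.06 -0.02]
t 16.0 foot-hub mm [-0.62  0.46 -4.59] tool z [-4.e-04 -1.e-04 -1.e+00] F [ 0.2  -0.14 -3.31] M [ 0.04 -0.08  0.02]
t 16.25 foot-hub mm [-0.67  0.51 -5.54] tool z [-2.e-04 -0.e+00 -1.e+00] F [-0.25  0.02 -3.61] M [ 0.  -0.1 -0. ]
t 16.5 foot-hub mm [-0.66  0.51 -6.52] tool z [-2.e-04 -0.e+00 -1.e+00] F [ 0.32  0.7  -3.18] M [ 0.02 -0.14  0.03]
t 16.75 foot-hub mm [-0.64  0.48 -7.52] tool z [-2.e-04 -0.e+00 -1.e+00] F [-0.7  -0.89 -3.69] M [ 0.   -0.11  0.02]
t 17.0 foot-hub mm [-0.66  0.49 -8.52] tool z [-2.e-04 -0.e+00 -1.e+00] F [ 0.27  0.27 -3.64] M [ 0.02 -0.1   0.02]
```

```bash

for i in 1 2 3 4 5 6; do python3 -m jog '[[[0,0,0.0033],[0,0,0],0.3],[[0,0,0],[0,0,0],0.3]]'>/dev/null; python3 k.py; done
```

```text
t 17.1667 foot-hub mm [-0.67  0.51 -9.57] tool z [-2.e-04 -0.e+00 -1.e+00] F [-0.52 -0.45 -3.96] M [-0.05 -0.1   0.06]
t 17.3333 foot-hub mm [ -0.7    0.49 -10.61] tool z [-3.e-04 -1.e-04 -1.e+00] F [ 0.08 -0.22 -3.39] M [-0.03 -0.14  0.01]
t 17.5 foot-hub mm [ -0.69   0.49 -11.59] tool z [-2.e-04 -0.e+00 -1.e+00] F [-0.03 -0.36 -3.19] M [-0.03 -0.11  0.01]
t 17.6667 foot-hub mm [ -0.58   0.49 -12.52] tool z [-0.e+00 -1.e-04 -1.e+00] F [-0.17 -0.48 -2.86] M [-0.04 -0.16 -0.04]
t 17.8333 foot-hub mm [ -0.43   0.52 -13.43] tool z [ 3.e-04  0.e+00 -1.e+00] F [ 0.39  0.52 -2.88] M [-0.01 -0.26  0.  ]
t 18.0 foot-hub mm [ -0.24   0.54 -14.31] tool z [ 7.e-04  1.e-04 -1.e+00] F [ 0.89  0.12 -3.21] M [-0.04 -0.4   0.05]
```

```bash

for i in 1 2 3 4; do python3 -m jog '[[[0,0,0.0017],[0,0,0],0.3],[[0,0,0],[0,0,0],0.3],[[0,0,0],[0,0,0],0.3]]'>/dev/null; python3 k.py; done
```

```text
t 18.25 foot-hub mm [ -0.2    0.55 -14.68] tool z [ 7.e-04  1.e-04 -1.e+00] F [ 1.53  0.03 -2.87] M [ 0.   -0.42 -0.01]
t 18.5 foot-hub mm [ -0.24   0.58 -15.24] tool z [ 7.e-04  1.e-04 -1.e+00] F [ 2.92  0.46 -2.25] M [-0.   -0.59  0.03]
t 18.75 foot-hub mm [ -0.21   0.57 -15.69] tool z [ 7.e-04  1.e-04 -1.e+00] F [ 1.91 -0.11 -2.03] M [ 0.04 -0.63  0.07]
t 19.0 foot-hub mm [ -0.2    0.57 -16.24] tool z [ 8.e-04  2.e-04 -1.e+00] F [ 3.06  0.64 -0.88] M [-0.01 -0.83  0.02]
```

```bash

for i in 1 2 3 4; do python3 -m jog '[[[0,0.0003,0.0017],[0,0,0],0.3],[[0,0,0],[0,0,0],0.3],[[0,0,0],[0,0,0],0.3]]'>/dev/null; python3 k.py; done
```

```text
t 19.25 foot-hub mm [ -0.21   0.58 -16.73] tool z [ 5.e-04  1.e-04 -1.e+00] F [ 3.42 -0.08  0.41] M [ 0.06 -0.75 -0.02]
t 19.5 foot-hub mm [ -0.24   0.54 -17.53] tool z [ 3.e-04  1.e-04 -1.e+00] F [ 3.43 -0.21 -1.79] M [ 0.04 -0.92  0.02]
t 19.75 foot-hub mm [ -0.21   0.54 -17.96] tool z [ 2.e-04  0.e+00 -1.e+00] F [ 3.32  0.6  -0.5 ] M [ 0.11 -0.93  0.03]
t 20.0 foot-hub mm [ -0.17   0.54 -18.43] tool z [ 1.e-04  0.e+00 -1.e+00] F [ 3.03  1.   -0.16] M [ 0.09 -0.88 -0.  ]
```

Passing the plunger gently; continuing.

```bash

for i in 1 2 3 4 5 6; do python3 -m jog '[[[0,0,0.0025],[0,0,0],0.3],[[0,0,0],[0,0,0],0.3],[[0,0,0],[0,0,0],0.3]]'>/dev/null; python3 k.py; done
```

```text
t 20.25 foot-hub mm [ -0.32   0.49 -19.49] tool z [-2.e-04 -1.e-04 -1.e+00] F [ 4.3   0.9  -2.62] M [ 0.13 -1.   -0.03]
t 20.5 foot-hub mm [ -0.27   0.48 -20.13] tool z [-1.e-04 -1.e-04 -1.e+00] F [ 3.92  0.75 -2.27] M [ 0.12 -0.99  0.02]
t 20.75 foot-hub mm [ -0.23   0.52 -20.77] tool z [-0.  0. -1.] F [ 2.56  0.62 -1.77] M [ 0.08 -0.96 -0.02]
t 21.0 foot-hub mm [ -0.23   0.51 -21.48] tool z [-0. -0. -1.] F [ 2.78  0.78 -0.84] M [ 0.11 -0.9  -0.04]
t 21.25 foot-hub mm [ -0.27   0.51 -22.38] tool z [-1.e-04 -0.e+00 -1.e+00] F [ 3.83  0.07 -3.91] M [ 0.1  -0.93 -0.  ]
t 21.5 foot-hub mm [ -0.25   0.51 -23.05] tool z [-1.e-04 -0.e+00 -1.e+00] F [ 3.25 -0.42 -2.53] M [ 0.12 -0.91  0.03]
```

```bash

for i in 1 2 3 4 5 6 7; do python3 -m jog '[[[0,0,0.0028],[0,0,0],0.3],[[0,0,0],[0,0,0],0.3],[[0,0,0],[0,0,0],0.3]]'>/dev/null; python3 k.py; done
```

```text
t 21.75 foot-hub mm [ -0.27   0.49 -23.99] tool z [-1.e-04 -0.e+00 -1.e+00] F [ 3.77  0.09 -2.12] M [ 0.1  -0.93 -0.03]
t 22.0 foot-hub mm [ -0.24   0.51 -24.69] tool z [-1.e-04 -0.e+00 -1.e+00] F [ 3.22  1.49 -2.93] M [ 0.08 -0.87 -0.01]
t 22.25 foot-hub mm [ -0.23   0.48 -25.61] tool z [-0.e+00 -1.e-04 -1.e+00] F [ 3.04  0.57 -1.74] M [ 0.17 -1.01  0.  ]
t 22.5 foot-hub mm [ -0.19   0.52 -26.32] tool z [ 0. -0. -1.] F [ 2.64  0.35 -1.53] M [ 0.05 -0.83  0.02]
t 22.75 foot-hub mm [ -0.23   0.51 -27.27] tool z [ 0. -0. -1.] F [ 3.02 -0.24 -2.76] M [ 0.15 -0.92  0.  ]
t 23.0 foot-hub mm [ -0.25   0.49 -28.22] tool z [-1.e-04 -0.e+00 -1.e+00] F [ 3.71  0.59 -2.63] M [ 0.11 -0.91  0.03]
t 23.25 foot-hub mm [ -0.22   0.49 -28.89] tool z [-0.e+00 -1.e-04 -1.e+00] F [ 3.51  0.57 -2.37] M [ 0.13 -0.94 -0.04]
```

Now the last millimetres to collar contact, in finer steps.

```bash

for i in 1 2 3 4 5 6; do python3 -m jog '[[[0,0,0.002],[0,0,0],0.3],[[0,0,0],[0,0,0],0.3],[[0,0,0],[0,0,0],0.3]]'>/dev/null; python3 k.py; done
```

```text
t 23.5 foot-hub mm [ -0.22   0.49 -29.53] tool z [-0. -0. -1.] F [ 2.98  0.78 -1.69] M [ 0.09 -0.9   0.01]
t 23.75 foot-hub mm [ -0.24   0.51 -30.14] tool z [-0. -0. -1.] F [ 3.35  0.34 -3.15] M [ 0.13 -0.96  0.03]
t 24.0 foot-hub mm [ -0.22   0.49 -30.75] tool z [ 0. -0. -1.] F [ 4.15  0.41 -2.32] M [ 0.18 -0.98  0.01]
t 24.25 foot-hub mm [ -0.17   0.52 -31.15] tool z [ 0.  0. -1.] F [ 3.35  0.72 -1.03] M [ 0.07 -0.86 -0.01]
t 24.5 foot-hub mm [ -0.17   0.54 -31.82] tool z [ 1.e-04  0.e+00 -1.e+00] F [ 2.5   0.1  -0.62] M [ 0.12 -0.88  0.02]
t 24.75 foot-hub mm [ -0.1    0.59 -32.08] tool z [ 2.e-04  1.e-04 -1.e+00] F [2.55 0.03 3.92] M [ 0.06 -0.47  0.02]
```

```bash

python3 -m jog '[[[0,0,0.001],[0,0,0],0.3],[[0,0,0],[0,0,0],0.3],[[0,0,0],[0,0,0],0.3]]'>/dev/null; python3 k.py
python3 - <<'E'
from station import robot
from h import *
f=robot.grab_frame("scene")
cv2.imwrite("pics/s4.png",cv2.resize(f["pixels"][60:200,260:420,::-1],None,fx=4,fy=4))
E
```

```text
t 25.0 foot-hub mm [-2.000e-02  6.000e-01 -3.211e+01] tool z [ 3.e-04  1.e-04 -1.e+00] F [0.62 0.05 6.03] M [-0.   -0.26  0.03]
```

View pics/s4.png

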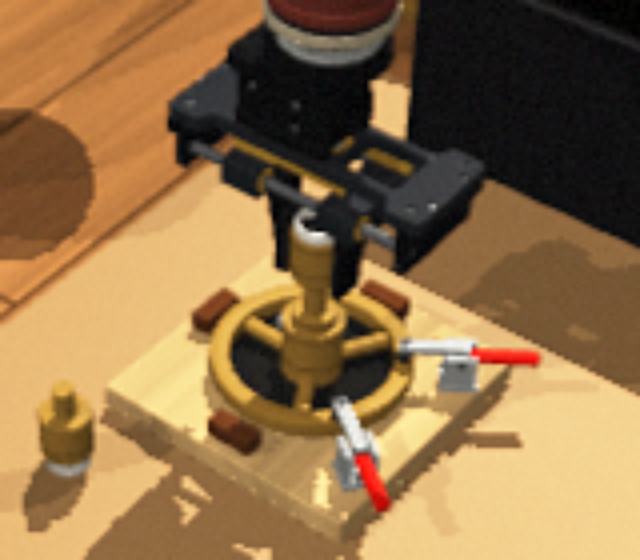

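The crop shows the stem upright with its collar on the hub at (312,325). I'll open the jaws and back off.

```bash

python3 -m jog '[[[0,0,0],[0,0,0],0.6],[[0,0,0],[0,0,0],0.8],[[0,0,0],[0,0,0],1],[[0,0,0],[0,0,0],1],[[0,0,0],[0,0,0],1],[[0,0,0],[0,0,0],1],[[0,0,0],[0,0,0],1],[[0,0,0],[0,0,0],1]]'
python3 -m jog '[[[0,0,-0.02],[0,0,0],1],[[0,0,-0.04],[0,0,0],1],[[0,0,-0.06],[0,0,0],1],[[0,0,-0.06],[0,0,0],1],[[0,0,-0.06],[0,0,0],1],[[0,0,-0.06],[0,0,0],1],[[-0.1,0,0],[0,0,0],1],[[-0.1,0,0],[0,0,0],1],[[-0.1,0,0],[0,0,0],1],[[0,0,0],[0,0,0],1]]'
python3 -m jog '[[[0,0,0],[0,0,0],1],[[0,0,0],[0,0,0],1],[[0,0,0],[0,0,0],1]]'
python3 - <<'E'
from station import robot
from h import *
from scipy.spatial.transform import Rotation as Ro
s=robot.read_state();f=robot.grab_frame("wrist");p=np.array(s["eef_pos"]);R=Ro.from_euler("xyz",s["orientation"]).as_matrix()
W=cloud(f)@R.T+p;d=np.hypot(W[...,0]-.479,W[...,1]-.18)
im=f["pixels"].astype(int);m=(im.min(2)>130)&(np.ptp(im,axis=2)<35)&(d<.025)
print(m.sum(),"ring top z",np.median(W[m],0),"expected .149");cv2.imwrite("pics/w5.png",f["pixels"][:,:,::-1])
E
```

```text
time: 25.72
eef_pos: [0.4787, 0.1805, 0.1016]
orientation: [-3.141, 0.0, 1.571]
ft_force: [1.3, -0.3, 0.5]
grip_width: 0.924
gripper_force: 0.0
time: 26.55
eef_pos: [0.4794, 0.0867, 0.1933]
orientation: [3.14, 0.002, 1.568]
ft_force: [-0.0, -1.0, -0.3]
grip_width: 1.0
gripper_force: 0.0
time: 26.8
eef_pos: [0.479, 0.0913, 0.1922]
orientation: [3.141, -0.0, 1.572]
ft_force: [-0.2, 0.2, -0.2]
grip_width: 1.002
gripper_force: 0.0
624 ring top z [0.47956933 0.17973978 0.14850745] expected .149
```

View pics/w5.png

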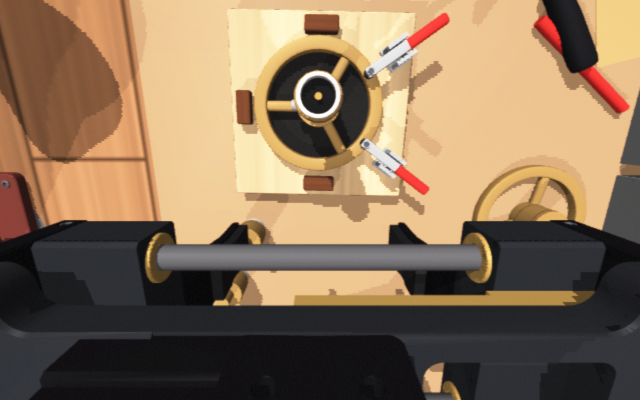

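The wrist view shows the stem upright in the hub, with its ring at (318,96). The ring top measures 148.5 mm against 149 mm expected, so the stem is home, and the gripper is clear.

```bash
python3 -c "
from station import robot
print(robot.finish_job())"
```

```text
the job is handed in; nothing more can be done
None
```

The bulb-holder stem is fitted in the clamped wheel's bore: it went in tilted and low edge first, was straightened, slid past the plunger and released with its collar on the hub, and I handed the job in at about 27 s (no verdict was returned).

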